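# Relay test, then show the check vial to the code reader

## Robot

A 6-joint arm with a two-finger parallel gripper is mounted at the origin on a cart in front of the work surface, level with it; the furniture and walls round the work are solid. World frame = base frame: x ahead of the robot, y to its left, z up, the work surface at z = 0. Lengths are in m, angles in rad, forces in N, time in s.
With the tool pointing down it reaches from about 0.225 to 0.875 m from the base axis. Payload 3.4 kg.
Tool frame: the origin (TCP) lies midway between the tips of the shut fingers; the grasp point (between the pads) lies 19 mm behind it (manip.pinch_z is the distance from the TCP to the grasp point, in m); z points along the fingers, y is the line along which they close (so a half turn about z gives the same grasp; the last joint's range is limited). The gripper opens to 85 mm and grips with 20 to 120 N. Pads are 22 mm wide; open, the fingers measure 114 mm over their backs; the gripper's body (76 mm by 85 mm) begins 54 mm behind the grasp point. The pads swing forward as they close: fully open they stand 13 mm farther back than shut.
Start: joints at [-1.468, 0.276, 1.505, -0, 1.361, -0.121], TCP at [0.128, -0.561, 0.231] pointing down, gripper open.
Joint ranges: [-2.89, 2.89], [-0.75, 2.08], [0.22, 2.7], [-1.18, 4.32], [0.11, 2.71], [-2.7, 2.7]. Speed limits (rad/s): [2.57, 2.57, 3.14, 3.14, 3.14, 3.14].

## Interface

Orientations are given as a unit quaternion [w, x, y, z].
In Python, from rig import manip gives the robot as it stands.
- The arm moves only by the tool carry_out, never from a script. Its arguments are lists of equal length, an entry for each row: "delta_pos": the shift along the tool's x, y, z scaled (see below), a list of three; "turn": the turn, a rotation vector about the tool's x, y, z scaled (see below), a list of three; "claw": the closure, from -1 (fully open) to 1 (shut). A call has 1 to 12 rows; each row is the pose to reach, as a shift and turn from the pose commanded when the call began, along the tool's axes at that moment; what a row does not reach only later rows make up. The controller multiplies each number of a shift by 400 mm and each number of a turn by 30 degrees. A row lasts 1/10 s, in which the tool goes at most 50 mm and 8.59 degrees, less where a joint would pass 70% of its speed; a pose out of reach is approached as far as the arm can. A call with a number of a shift or a turn outside -1 to 1 is refused whole. A call with a gripper value outside its range is refused whole. The fingers move at their own pace and stop on an object; "force" is the grip in N (left out, the last holds). Time passes only in rows, so rows that repeat a pose let the fingers close. It gives the time, the measured TCP pose, the force, the opening and the grip force at its end, in the units of the state.
- manip.get_state(): the state, without advancing time (a new reading comes with each control period).
- manip.get_image(name): name is "scene" or "top"; returns a dict with "image" (420x560x3 uint8, red, green, blue), "z_map" (420x560 float32, m along the optical axis (not along the pixel's ray), 0 where there is no reading), "fx", "fy", "cx", "cy" (pixels), "world_to_cam" (4x4, takes a point from world to camera coordinates). Camera axes: x right, y down, z forward; pixel columns grow to the right and rows downward; lengths in m; the calibration is good to about 2 mm. A picture is of the moment at which its call begins.
- manip.sign_off(): hands the job in; it is judged then, once.
Trained networks look in the newest picture that a camera, given by its name, has taken for a name from the list of things; names that differ only in an ending like _2 or _b are one class to them, and where a whole thing is asked for, a point or a joint stands for the part that bears it (a point fixed in the world has none). Each returns a list of dicts, best first, with "score" (0 to 1); they miss things now and then, are a little off and sometimes report something else, mostly with a low value. They report only what shows in the picture. A call takes as long as a camera call. They do not tell look-alikes from the thing itself.
- manip.spot_in(camera, query): "point" ([x, y, z] in m, in world coordinates, good to about 4 mm: the middle of the surface that is visible of it).
- manip.place_of(camera, query): "point" ([x, y, z] in m, in world coordinates, good to about 4 mm: a listed point, or the origin of a listed thing).
The state is a dict: "clock": time; "qpos": joint angles; "qd": joint speeds; "effort": joint torques, N m; "position": TCP position; "ee_rot": TCP orientation; "contact_force": force on the tool from outside, world axes, zero at the start; "moment": the same for the moment, N m; "width": finger opening in m; "gripper_force": force on a finger pad.
Only numpy, scipy, OpenCV 4.12 (cv2) and the standard library are available. Lean on these libraries where they do the work, as an engineer would, in place of code of your own. Each camera call takes 0.05 s, during which the arm holds its last target. There are 200 camera calls.

## Task

Do the code reader's start-up check: press the yellow test button on the grey relay box so that its lever drops, then release the button and lift the red-knobbed lever back up until it stays set. Then take the amber vial with the black cap out of the green rack, carry it over the row of glassware without disturbing that or the other two vials, and finish while still holding it: upright, centred over the reader's black round window, with its base about 1 cm above the window and never touching the reader.

Things in the scene. Friction and masses are not known exactly. Their poses are not given: they have to be found in the camera images.
- relay_box: grey safety-relay box, fixed to the worktop, 90 (its x) x 150 (its y) x 50 mm high; origin at the centre of its underside, x points away from the robot side, y to its left, z up. Yellow test button on its +y half, red-knobbed trip lever on its -y half.
- button_top (a point): centre of the top face of the yellow test button, a round cap 26 mm across that stands 16 mm above the box top; it is pressed straight down
- test_button (a joint): travel of the test button in m: 0 released, 0.006 fully down. A spring pushes it back, about 1.8 N at first and about 5 N fully down (with the trip mechanism); the relay trips at about 4 mm, two thirds of the way down.
- trip_lever (a joint): angle of the trip lever in rad: 0 set (up, leaning 0.35 rad past vertical, away from the robot, against its stop), 1.5 dropped (forward, toward the box's -x side, 1.15 rad from vertical). Gravity toggle without latch: it passes vertical at 0.35 and from there falls either way by itself; it weighs 60 g, with almost no friction.
- lever_knob (a point): centre of the red cross-knob at the lever's end: a cylinder 24 mm long (along the box's y) and 16 mm thick, 75 mm from the hinge; flat ends, free on both sides, so it can be pinched along the box's y and turns freely between the fingers
- lever_hinge (a point): point on the lever's hinge axis in the lever's plane, 40 mm above the worktop; the axis runs along the box's y; fixed to the box
- check_rack: low green rack block fixed to the worktop, 150 (its x) x 50 (its y) x 25 mm high, three round holes in a row along its x, 50 mm apart, 24 mm wide, 19 mm deep; origin at the centre of its underside, z up. One vial stands in each hole, in any order, its foot 6 mm above the worktop.
- amber_vial_mid (a point): the check vial: amber-brown vial with black screw cap, 21 mm diameter, 60 mm tall, about 14 to 27 g; this point is its centre, 30 mm above its flat base, its z along the vial; 41 mm of it stand out of the rack
- pink_vial_mid (a point): centre (half-way up) of the pink vial with blue cap, same size; stays in the rack
- white_vial_mid (a point): centre (half-way up) of the white vial with white cap, same size; stays in the rack
- code_reader: white code reader fixed to the worktop, 104 (its x) x 100 (its y) x 40 mm high with a grey bar 9 mm higher along its far edge (from 26 to 48 mm along x); it reads the base of a vial; origin at the centre of its underside, z up
- reader_window (a point): centre of the reader's round black window, 36 mm across inside a thin blue rim, facing up, 40 mm above the worktop
- beaker_mid (a point): centre (half-way up) of a loose glass beaker, 79 mm diameter, 96 mm tall, standing in the row between rack and reader
- blue_bottle_mid (a point): centre (half-way up) of a loose blue bottle with white cap, 52 mm diameter, 108 mm tall, in the same row
- pink_bottle_mid (a point): centre (half-way up) of a loose pink bottle with white cap, 37 mm diameter, 86 mm tall, in the same row
Not all that is in view belongs to the job. Leave any pink or turquoise look-alike of the code_reader alone.

How it is judged:
On the way, in this order (a step that is already met when the one before it is completed fails the run):
1. the test button is pressed (over 2.5 mm) (value of joint test_button above 0.0025 m).
2. the lever drops (past 1.2 rad) (value of joint trip_lever above 1.2 rad), for 0.1 s.
3. the lever is back up (below 0.2 rad) and the button released (value of joint trip_lever below 0.2 rad and value of joint test_button below 0.0015 m), for 0.2 s.
4. the amber vial passes above the row (its base over 86 mm up, above the lowest bottle) (height (world z) of amber_vial_mid above 0.116 m and world y of amber_vial_mid between -0.18 and -0.09 m).
At the end, for the whole second after the job is handed in: Amber vial held still in the fingers, upright within 0.12 rad, its axis within 7.5 mm of the window's centre, its base 3 to 18 mm above it; lever below 0.2 rad, button released; the other vials, beaker and bottles upright within 20 mm of where they were (all of step 3 and z of amber_vial_mid in the frame of reader_window between 0.033 and 0.048 m and horizontal distance between amber_vial_mid and reader_window below 0.0075 m and angle between amber_vial_mid's own z axis and vertical below 0.12 rad and linear speed of amber_vial below 0.02 m/s and contact force between amber_vial and the fingers above 0.5 N and distance of each of beaker_mid, blue_bottle_mid, pink_bottle_mid, pink_vial_mid, white_vial_mid from where it was at the start of the episode below 0.02 m and angle between each of beaker_mid, blue_bottle_mid, pink_bottle_mid, pink_vial_mid, white_vial_mid's own z axis and vertical below 0.2 rad); the arm keeps its last pose, push and grip.
It fails at once if the amber vial touches the reader (contact force between amber_vial and code_reader above 0.3 N).
It fails at once if beaker, bottles or the other vials are disturbed (moved more than 20 mm) (distance of any of beaker_mid, blue_bottle_mid, pink_bottle_mid, pink_vial_mid, white_vial_mid from where it was at the start of the episode above 0.02 m).
It also fails if it takes over 64 s, if anything falls off the work surface, if the arm or the gripper's body presses on something with over 40 N, if the wrist force passes 120 N, or if a joint passes its speed limit or range.

## Working session

There is one attempt and no reset: what is moved stays moved. The work goes in short steps, Python scripts to look and compute and a tool call to move; the robot and the scene stay as the last step left them, time stands still between calls to the robot, and variables do not carry over. Pictures are saved under pics/ and viewed, at most 10 in all, crops included, and the job is handed in when it is done.

Besides the shell and the picture viewer there is one more tool, called after "Emit:" as name(argument=value, ...) on one line, values as JSON. carry_out: Moves the arm, as the interface text tells. Shifts and turns lie within -1 to 1; 1 stands for 400 mm of shift or 30 degrees of turn. Its arguments: {"type":"object","properties":{"delta_pos":{"type":"array","items":{"type":"array","items":{"type":"number","minimum":-1,"maximum":1}}},"turn":{"type":"array","items":{"type":"array","items":{"type":"number","minimum":-1,"maximum":1}}},"claw":{"type":"array","items":{"type":"number"}},"force":{"type":"number"}},"required":["delta_pos","turn","claw"]}

```bash
mkdir -p pics
cat > h.py <<'E'
import sys; sys.path.insert(0,'.')
from rig import manip
import numpy as np, cv2
def snap(n,f):
    d=manip.get_image(n); cv2.imwrite('pics/'+f,d['image'][:,:,::-1]); return d
def w2p(d,p):
    c=d['world_to_cam']@np.r_[p,1]; return np.round([d['fx']*c[0]/c[2]+d['cx'],d['fy']*c[1]/c[2]+d['cy']],0)
def p2w(d,u,v):
    z=d['z_map'][v,u]; c=[(u-d['cx'])*z/d['fx'],(v-d['cy'])*z/d['fy'],z,1]
    return (np.linalg.inv(d['world_to_cam'])@c)[:3]
E
python3 - <<'E'
from h import *
s=manip.get_state(); print(s['position'],s['ee_rot'],s['width'],manip.pinch_z)
for n in ['top','scene']:
    d=snap(n,n+'0.png')
    for q in 'relay_box button_top lever_knob lever_hinge check_rack amber_vial_mid pink_vial_mid white_vial_mid code_reader reader_window beaker_mid blue_bottle_mid pink_bottle_mid'.split():
        print(n,q,[(np.round(r['point'],3).tolist(),round(r['score'],2),w2p(d,r['point']).tolist()) for r in manip.place_of(n,q)[:3]])
print(manip.get_state()['clock'])
E
```

```text
[ 0.12752956 -0.56011771  0.23043358] [-9.45718882e-04  9.93747117e-01  1.11650226e-01  1.68624822e-05] 0.08572715551529965 0.0187
top relay_box [([0.481, 0.304, 0.003], 0.55, [153.0, 214.0]), ([0.477, 0.352, 0.065], 0.23, [135.0, 213.0])]
top button_top [([0.496, 0.264, 0.109], 0.5, [156.0, 206.0]), ([0.476, 0.35, 0.067], 0.41, [135.0, 213.0])]
top lever_knob [([0.5, 0.259, 0.109], 0.5, [157.0, 205.0])]
top lever_hinge [([0.473, 0.259, 0.044], 0.73, [162.0, 215.0])]
top check_rack [([0.534, 0.086, 0.0], 0.88, [210.0, 200.0])]
top amber_vial_mid [([0.583, 0.087, 0.034], 0.42, [208.0, 186.0])]
top pink_vial_mid []
top white_vial_mid [([0.534, 0.09, 0.037], 0.47, [207.0, 199.0])]
top code_reader [([0.426, -0.744, 0.001], 0.94, [422.0, 227.0]), ([0.361, -0.332, 0.0], 0.74, [317.0, 244.0]), ([0.468, -0.531, 0.002], 0.58, [368.0, 217.0])]
top reader_window [([0.352, -0.331, 0.042], 0.84, [318.0, 246.0]), ([0.466, -0.54, 0.044], 0.82, [372.0, 216.0]), ([0.525, -0.337, 0.042], 0.76, [319.0, 201.0])]
top beaker_mid [([0.5, -0.128, 0.051], 0.72, [264.0, 207.0])]
top blue_bottle_mid [([0.61, -
[... 755 characters left out ...]
]), ([0.481, 0.09, 0.034], 0.66, [220.0, 260.0])]
scene white_vial_mid [([0.535, 0.088, 0.035], 0.6, [206.0, 254.0])]
scene code_reader [([0.535, -0.333, -0.004], 0.71, [287.0, 218.0]), ([0.424, -0.742, -0.0], 0.67, [360.0, 193.0]), ([0.474, -0.53, -0.004], 0.54, [326.0, 206.0])]
scene reader_window [([0.526, -0.335, 0.04], 0.75, [289.0, 208.0]), ([0.415, -0.743, 0.038], 0.55, [363.0, 185.0]), ([0.464, -0.533, 0.037], 0.42, [330.0, 197.0])]
scene beaker_mid [([0.505, -0.131, 0.046], 0.61, [260.0, 227.0])]
scene blue_bottle_mid [([0.608, -0.128, 0.056], 0.92, [236.0, 216.0]), ([0.476, 0.311, 0.0], 0.35, [160.0, 309.0])]
scene pink_bottle_mid [([0.432, -0.128, 0.044], 0.6, [278.0, 234.0])]
1.4
```

```bash
sleep 1
python3 - <<'E'
import cv2,numpy as np
a=cv2.imread('pics/top0.png')[150:290,110:460]
cv2.imwrite('pics/c1.png',cv2.resize(a,None,fx=2.2,fy=2.2,interpolation=cv2.INTER_CUBIC))
b=cv2.imread('pics/scene0.png')[160:340,110:400]
cv2.imwrite('pics/c2.png',cv2.resize(b,None,fx=2.7,fy=2.7,interpolation=cv2.INTER_CUBIC))
E
```

```text
(no output)
```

View pics/c1.png

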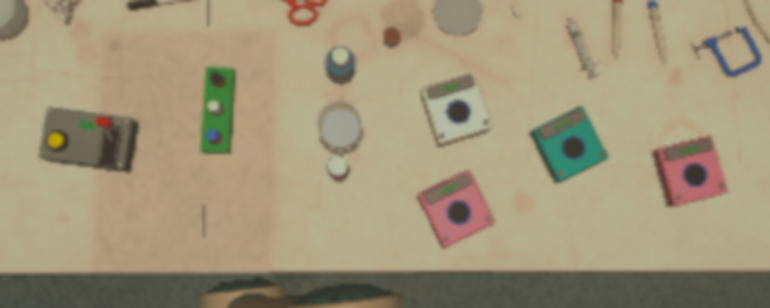

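View pics/c2.png

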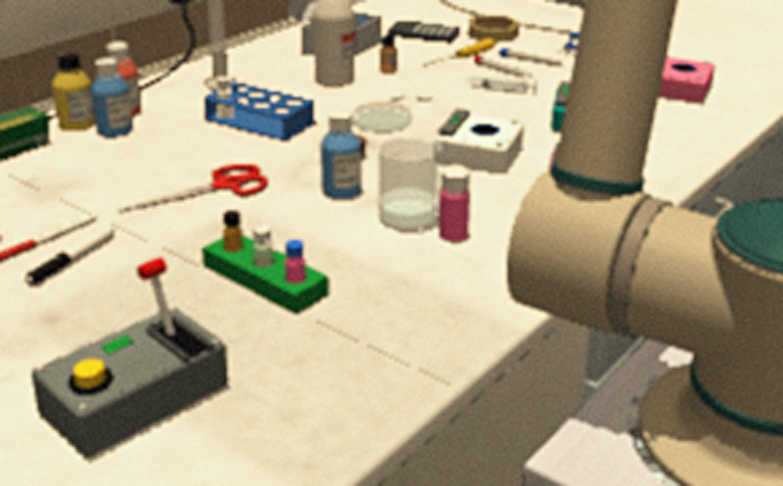

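```bash
cat >> h.py <<'E'
def cloud(d):
    z=d['z_map']; v,u=np.mgrid[:z.shape[0],:z.shape[1]]
    c=np.stack([(u-d['cx'])*z/d['fx'],(v-d['cy'])*z/d['fy'],z,np.ones_like(z)],-1)@np.linalg.inv(d['world_to_cam']).T
    c=c[...,:3]; c[z==0]=np.nan; return c
def inbox(c,x0,x1,y0,y1,z0,z1):
    return (c[...,0]>x0)&(c[...,0]<x1)&(c[...,1]>y0)&(c[...,1]<y1)&(c[...,2]>z0)&(c[...,2]<z1)
def rect(p):
    (cx,cy),(w,h),a=cv2.minAreaRect((p[:,:2]*1000).astype(np.float32)); return np.round([cx,cy,w,h,a],1)
E
python3 - <<'E'
from h import *
for n in ['top','scene']:
    d=manip.get_image(n); c=cloud(d); hsv=cv2.cvtColor(d['image'],cv2.COLOR_RGB2HSV); H,S,V=[hsv[...,i].astype(int) for i in range(3)]
    def st(name,m):
        p=c[m]; 
        if len(p)>3: print(n,name,len(p),'mean',p.mean(0).round(4),'mid',((p.min(0)+p.max(0))/2).round(4),'ext',(p.max(0)-p.min(0)).round(3),rect(p))
    st('boxtop',inbox(c,.38,.58,.2,.42,.044,.056))
    st('box',inbox(c,.38,.58,.2,.42,.015,.056))
    st('yellow',inbox(c,.38,.58,.25,.42,.058,.08)&(S>120)&(H>18)&(H<35))
    st('red',inbox(c,.38,.6,.2,.35,.09,.13)&((H<8)|(H>172))&(S>120))
    st('racktop',inbox(c,.42,.65,.03,.15,.02,.03))
    st('amb',inbox(c,.56,.62,.05,.13,.055,.075))
    st('whi',inbox(c,.515,.555,.05,.13,.055,.075))
    st('pin',inbox(c,.46,.505,.05,.13,.055,.075))
    st('win',inbox(c,.45,.6,-.42,-.26,.034,.046)&(V<85))
    st('reader',inbox(c,.42,.63,-.42,-.24,.034,.055))
    st('readerbar',inbox(c,.42,.63,-.42,-.24,.046,.055))
    for k,b in dict(beak=(.455,.56,-.18,-.08),blue=(.57,.66,-.18,-.08),pink=(.4,.455,-.18,-.08)).items(): st(k,inbox(c,*b,.07,.13))
E
```

```text
top boxtop 737 mean [0.4804 0.3066 0.0496] mid [0.4815 0.3081 0.05  ] ext [0.103 0.159 0.012] [481.8 308.2 150.2  90.   82. ]
top box 861 mean [0.4794 0.3033 0.0476] mid [0.4807 0.3081 0.0356] ext [0.105 0.159 0.041] [481.9 308.9 151.8  90.1  82. ]
top yellow 44 mean [0.477  0.3534 0.0652] mid [0.4774 0.3533 0.066 ] ext [0.023 0.027 0.016] [477.2 354.3  23.8  24.8  68.2]
top red 29 mean [0.5006 0.2585 0.1147] mid [0.5004 0.2585 0.1141] ext [0.014 0.021 0.018] [500.8 258.8  20.7  14.3  84. ]
top racktop 349 mean [0.5339 0.088  0.0246] mid [0.5359 0.0885 0.025 ] ext [0.148 0.054 0.01 ] [535.4  88.3  51.2 148.8  87.7]
top amb 21 mean [0.584  0.0859 0.0648] mid [0.5851 0.0857 0.0656] ext [0.021 0.018 0.014] [584.2  86.3  18.2  13.4  45. ]
top whi 24 mean [0.5344 0.0877 0.065 ] mid [0.535  0.0883 0.0647] ext [0.02  0.018 0.014] [534.9  87.6  17.5  16.   47.1]
top pin 23 mean [0.485  0.0901 0.0646] mid [0.4845 0.0907 0.0642] ext [0.015 0.018 0.013] [484.7  90.7  18.5  14.7  87.1]
top win 51 mean [ 0.5265 -0.3337  0.04  ] mid [ 0.5267 -0.3339  0.04  ] ext [0.028 0.031 0.012] [ 526.5 -333.9 
[... 1834 characters left out ...]
.9   76.8]
scene reader 329 mean [ 0.5303 -0.3213  0.0406] mid [ 0.505  -0.3274  0.0424] ext [0.165 0.116 0.017] [ 502.4 -332.7  161.9  102.9   12.6]
scene readerbar 52 mean [ 0.5682 -0.3161  0.0481] mid [ 0.5685 -0.3182  0.0484] ext [0.038 0.08  0.005] [ 569.5 -316.9   22.2   80.5   17.4]
scene beak 307 mean [ 0.5026 -0.1268  0.0839] mid [ 0.5032 -0.1272  0.0836] ext [0.082 0.081 0.027] [ 501.  -126.2   74.9   81.4   40. ]
scene blue 148 mean [ 0.6053 -0.1205  0.0888] mid [ 0.6061 -0.1239  0.0903] ext [0.042 0.042 0.04 ] [ 606.3 -123.9   42.9   37.9   13.7]
scene pink 81 mean [ 0.4256 -0.1178  0.0813] mid [ 0.4294 -0.1225  0.0792] ext [0.035 0.034 0.018] [ 427.6 -122.    32.2   32.4   40. ]
```

White reader window at top px (318,201): the other readers are pink (318,246), turquoise (371,217) and pink (426,229), so white is the one meant. The amber vial with the black cap is in the far rack hole, top px (209,185), and stays apart from the background brown bottle. The crop c1 confirms both. The box yaw is -8°, and all measured heights fit the given sizes.

```bash
cat >> h.py <<'E'
from scipy.spatial.transform import Rotation as Ro
def go(target,yaw=None,pos=None,R=None):
    """scaled tool-frame shift and turn to TCP target (tool down, tool x at yaw deg)"""
    s=manip.get_state(); q=s['ee_rot']; R=R or Ro.from_quat([q[1],q[2],q[3],q[0]])
    p=np.array(s['position']) if pos is None else np.array(pos)
    d=R.inv().apply(np.array(target)-p)/.4
    yaw0=np.degrees(np.arctan2(*R.as_matrix()[[1,0],0])); t=np.zeros(3)
    if yaw is not None:
        T=Ro.from_euler('z',yaw,degrees=True)*Ro.from_euler('x',180,degrees=True)
        t=np.degrees((R.inv()*T).as_rotvec())/30
    print('d',d.round(3),'turn',t.round(3),'yaw0',yaw0.round(1),'dist',np.linalg.norm(np.array(target)-p).round(3),'q',np.round(s['qpos'],2),'t',s['clock'])
E
python3 -c "
from h import *
go([.36,-.1,.25]); go([.36,-.1,.25],10)"
```

```text
d [ 0.822 -0.994 -0.047] turn [0. 0. 0.] yaw0 12.8 dist 0.516 q [-1.47  0.28  1.5  -0.    1.36 -0.12] t 1.5
d [ 0.822 -0.994 -0.047] turn [0.    0.    0.094] yaw0 12.8 dist 0.516 q [-1.47  0.28  1.5  -0.    1.36 -0.12] t 1.5
```

Emit:
carry_out(delta_pos=[[0.82, -0.99, -0.05], [0.82, -0.99, -0.05], [0.82, -0.99, -0.05], [0.82, -0.99, -0.05], [0.82, -0.99, -0.05], [0.82, -0.99, -0.05], [0.82, -0.99, -0.05], [0.82, -0.99, -0.05], [0.82, -0.99, -0.05], [0.82, -0.99, -0.05], [0.82, -0.99, -0.05], [0.82, -0.99, -0.05]], turn=[[0, 0, 0], [0, 0, 0], [0, 0, 0], [0, 0, 0], [0, 0, 0], [0, 0, 0], [0, 0, 0], [0, 0, 0], [0, 0, 0], [0, 0, 0], [0, 0, 0], [0, 0, 0]], claw=[1, 1, 1, 1, 1, 1, 1, 1, 1, 1, 1, 1], force=20)

```text
clock: 2.7
position: [0.3602, -0.0998, 0.2516]
ee_rot: [0.0, 0.993, 0.114, 0.0]
contact_force: [-0.1, -0.3, -0.1]
width: 0.0003
gripper_force: 0.0
```

```bash
python3 -c "
from h import *
s=manip.get_state(); print(s['position'],s['width'])
go([.4768,.3545,.15],-8)"
```

```text
[ 0.360243   -0.09976455  0.25159675] 0.0003214250543561259
d [ 0.541 -1.04   0.254] turn [ 0.    -0.002  0.704] yaw0 13.1 dist 0.48 q [-0.46 -0.05  1.84  0.    1.35  0.88] t 2.7
```

Emit:
carry_out(delta_pos=[[0.54, -1.0, 0.1], [0.54, -1.0, 0.1], [0.54, -1.0, 0.1], [0.54, -1.0, 0.1], [0.54, -1.0, 0.1], [0.54, -1.0, 0.1], [0.54, -1.0, 0.1], [0.54, -1.0, 0.1], [0.54, -1.0, 0.1], [0.54, -1.0, 0.1], [0.54, -1.0, 0.25], [0.54, -1.0, 0.25]], turn=[[0, 0, 0.7], [0, 0, 0.7], [0, 0, 0.7], [0, 0, 0.7], [0, 0, 0.7], [0, 0, 0.7], [0, 0, 0.7], [0, 0, 0.7], [0, 0, 0.7], [0, 0, 0.7], [0, 0, 0.7], [0, 0, 0.7]], claw=[1, 1, 1, 1, 1, 1, 1, 1, 1, 1, 1, 1])

```text
clock: 3.9
position: [0.4793, 0.334, 0.1463]
ee_rot: [0.003, 0.997, -0.071, -0.004]
contact_force: [-0.9, -0.3, -0.4]
width: -0.0001
gripper_force: 0.0
```

```bash
python3 -c "
from h import *
go([.4768,.3545,.085],-8)"
```

```text
d [-0.012 -0.051  0.153] turn [ 0.013  0.014 -0.005] yaw0 -8.2 dist 0.065 q [ 0.49  0.35  1.61 -0.    1.19  2.2 ] t 3.9
```

Emit:
carry_out(delta_pos=[[0, -0.04, 0.12], [0, -0.04, 0.12], [0, -0.04, 0.12], [0, -0.04, 0.12], [0, -0.04, 0.12]], turn=[[0, 0, 0], [0, 0, 0], [0, 0, 0], [0, 0, 0], [0, 0, 0]], claw=[1, 1, 1, 1, 1])

```text
clock: 4.4
position: [0.4851, 0.3518, 0.1057]
ee_rot: [-0.001, 0.997, -0.072, 0.002]
contact_force: [0.0, 0.3, 0.3]
width: 0.0002
gripper_force: 0.0
```

```bash
python3 -c "
from h import *
go([.4768,.3545,.085],-8);go([.4768,.3545,.0605],-8);s=manip.get_state(); print(s['position'],s['contact_force'])"
```

```text
d [-0.022 -0.004  0.052] turn [-0.004 -0.006 -0.008] yaw0 -8.2 dist 0.022 q [ 0.51  0.4   1.64 -0.    1.09  2.23] t 4.4
d [-0.022 -0.003  0.113] turn [-0.004 -0.006 -0.008] yaw0 -8.2 dist 0.046 q [ 0.51  0.4   1.64 -0.    1.09  2.23] t 4.4
[0.48508939 0.35179833 0.10573183] [0.01431336 0.28011142 0.31761398]
```

Emit:
carry_out(delta_pos=[[-0.02, 0, 0.05], [-0.02, 0, 0.08], [-0.02, 0, 0.08], [-0.02, 0, 0.08], [-0.02, 0, 0.08]], turn=[[0, 0, 0], [0, 0, 0], [0, 0, 0], [0, 0, 0], [0, 0, 0]], claw=[1, 1, 1, 1, 1])

```text
clock: 4.9
position: [0.4766, 0.3534, 0.0721]
ee_rot: [-0.0, 0.997, -0.071, 0.001]
contact_force: [0.4, -0.5, -0.5]
width: 0.0001
gripper_force: 0.0
```

```bash
python3 -c "
from h import *
go([.4768,.3545,.0605],-8);s=manip.get_state(); print(s['position'],s['contact_force'])"
```

```text
d [-0.    -0.003  0.029] turn [-0.002 -0.003 -0.006] yaw0 -8.2 dist 0.012 q [ 0.52  0.43  1.69 -0.    1.02  2.23] t 4.9
[0.47663216 0.35342264 0.0721382 ] [ 0.44667831 -0.50525458 -0.46048303]
```

Press down 12 mm (to z≈0.060), wait for the drop, then release.

Emit:
carry_out(delta_pos=[[0, 0, 0.015], [0, 0, 0.03], [0, 0, 0.03], [0, 0, 0.03], [0, 0, 0.03], [0, 0, 0.03], [0, 0, 0.03]], turn=[[0, 0, 0], [0, 0, 0], [0, 0, 0], [0, 0, 0], [0, 0, 0], [0, 0, 0], [0, 0, 0]], claw=[1, 1, 1, 1, 1, 1, 1])

```text
clock: 5.6
position: [0.477, 0.3538, 0.0601]
ee_rot: [-0.001, 0.997, -0.071, 0.001]
contact_force: [1.3, -0.1, 5.5]
width: 0.0001
gripper_force: 2.6
```

```bash
python3 -c "
from h import *
s=manip.get_state(); print(s['position'],s['contact_force'])
for n in ['top','scene']:
    d=snap(n,n+'1.png'); c=cloud(d); hsv=cv2.cvtColor(d['image'],cv2.COLOR_RGB2HSV)
    m=inbox(c,.36,.6,.2,.33,.055,.13)&((hsv[...,0]<8)|(hsv[...,0]>172))&(hsv[...,1]>120)
    p=c[m]; print(n,len(p),p.mean(0) if len(p) else '')"
```

```text
[0.4770024  0.35376104 0.06005471] [ 1.29145258 -0.11246445  5.54297501]
top 18 [0.40838094 0.26984891 0.07705238]
scene 69 [0.40439927 0.27562686 0.07306401]
```

Emit:
carry_out(delta_pos=[[0, 0, -0.1], [0, 0, -0.2], [-0.07, 0.11, -0.2], [-0.145, 0.226, -0.2], [-0.145, 0.226, -0.2], [-0.145, 0.226, -0.2], [-0.145, 0.226, -0.2], [-0.145, 0.226, -0.2]], turn=[[0, 0, 0], [0, 0, 0], [0, 0, 0], [0, 0, 0], [0, 0, 0], [0, 0, 0], [0, 0, 0], [0, 0, 0]], claw=[1, 1, 0, 0, 0, 0, 0, 0])

```text
clock: 6.5
position: [0.407, 0.273, 0.1393]
ee_rot: [-0.0, 0.997, -0.071, 0.001]
contact_force: [1.1, -0.4, -0.9]
width: 0.0428
gripper_force: 0.0
```

```bash
python3 -c "
from h import *
go([.4068,.2725,.050],-8);s=manip.get_state(); print(s['position'],s['width'])"
```

```text
d [-0.     0.001  0.223] turn [-0.002 -0.002 -0.005] yaw0 -8.2 dist 0.089 q [0.45 0.22 1.83 0.   1.09 2.16] t 6.5
[0.4069698  0.27300068 0.13927298] 0.04278951566209889
```

Emit:
carry_out(delta_pos=[[0, 0, 0.1], [0, 0, 0.18], [0, 0, 0.223], [0, 0, 0.223], [0, 0, 0.223], [0, 0, 0.223], [0, 0, 0.223], [0, 0, 0.223], [0, 0, 0.223]], turn=[[0, 0, 0], [0, 0, 0], [0, 0, 0], [0, 0, 0], [0, 0, 0], [0, 0, 0], [0, 0, 0], [0, 0, 0], [0, 0, 0]], claw=[0, 0, 0, 0, 1, 1, 1, 1, 1])

```text
clock: 7.4
position: [0.4066, 0.2722, 0.0507]
ee_rot: [-0.0, 0.997, -0.071, 0.001]
contact_force: [2.4, -1.4, -2.8]
width: 0.0233
gripper_force: 23.6
```

```bash
python3 -c "
from h import *
s=manip.get_state(); P=s['position']; print(P,s['width'],s['contact_force'])
x=np.array([.9903,-.139,0]); a0=1.15
for a in np.linspace(1.15,-.27,12): 
    k=.075*np.array([-np.sin(a),0,np.cos(a)]); k0=.075*np.array([-np.sin(a0),0,np.cos(a0)]); d=k-k0
    print(round(1.15-a+0,2),round(d[0]/.4,3),round(-d[2]/.4,3))"
```

```text
[0.40664549 0.27220753 0.05073879] 0.023347807995412917 [ 2.40803266 -1.42369115 -2.83054936]
0.0 0.0 -0.0
0.13 0.011 -0.021
0.26 0.025 -0.041
0.39 0.042 -0.059
0.52 0.06 -0.075
0.65 0.081 -0.088
0.77 0.102 -0.098
0.9 0.125 -0.105
1.03 0.149 -0.11
1.16 0.173 -0.111
1.29 0.197 -0.109
1.42 0.221 -0.104
```

Emit:
carry_out(delta_pos=[[0.011, 0, -0.021], [0.025, 0, -0.041], [0.042, 0, -0.059], [0.06, 0, -0.075], [0.081, 0, -0.088], [0.102, 0, -0.098], [0.125, 0, -0.105], [0.149, 0, -0.11], [0.173, 0, -0.111], [0.197, 0, -0.109], [0.221, 0, -0.104], [0.221, 0, -0.104]], turn=[[0, 0, 0], [0, 0, 0], [0, 0, 0], [0, 0, 0], [0, 0, 0], [0, 0, 0], [0, 0, 0], [0, 0, 0], [0, 0, 0], [0, 0, 0], [0, 0, 0], [0, 0, 0]], claw=[1, 1, 1, 1, 1, 1, 1, 1, 1, 1, 1, 1])

```text
clock: 8.6
position: [0.496, 0.2597, 0.0921]
ee_rot: [-0.001, 0.997, -0.072, 0.002]
contact_force: [0.6, 4.6, 5.5]
width: 0.0239
gripper_force: 24.8
```

Emit:
carry_out(delta_pos=[[0, 0, 0], [0, 0, 0], [0, 0, 0], [0, 0, 0], [0, 0, 0]], turn=[[0, 0, 0], [0, 0, 0], [0, 0, 0], [0, 0, 0], [0, 0, 0]], claw=[1, 0, 0, 0, 0])

```text
clock: 9.1
position: [0.4926, 0.2587, 0.0912]
ee_rot: [0.001, 0.997, -0.071, -0.0]
contact_force: [-0.2, 0.6, 0.4]
width: 0.0425
gripper_force: 0.0
```

Emit:
carry_out(delta_pos=[[0, 0, -0.1], [0, 0, -0.2], [0, 0, -0.28], [0, 0, -0.28], [0, 0, -0.28]], turn=[[0, 0, 0], [0, 0, 0], [0, 0, 0], [0, 0, 0], [0, 0, 0]], claw=[0, 0, 0, 0, 0])

```text
clock: 9.6
position: [0.493, 0.2592, 0.2041]
ee_rot: [-0.0, 0.997, -0.071, 0.001]
contact_force: [-0.6, 0.7, -0.1]
width: 0.043
gripper_force: 0.0
```

```bash
python3 -c "
from h import *
for n in ['top','scene']:
    d=snap(n,n+'2.png'); c=cloud(d); hsv=cv2.cvtColor(d['image'],cv2.COLOR_RGB2HSV)
    m=inbox(c,.36,.6,.2,.33,.055,.13)&((hsv[...,0]<8)|(hsv[...,0]>172))&(hsv[...,1]>120)
    p=c[m]; print(n,len(p),p.mean(0) if len(p) else '')
b=cv2.imread('pics/scene2.png')[160:340,110:400]
cv2.imwrite('pics/c3.png',cv2.resize(b,None,fx=2.7,fy=2.7))
s=manip.get_state(); print(s['position'])
go([.5845,.0860,.15],-2.3)"
```

```text
top 0 
scene 52 [0.49671314 0.26255282 0.11373615]
[0.49192694 0.25883992 0.20222203]
d [0.291 0.395 0.131] turn [ 0.003  0.005 -0.196] yaw0 -8.2 dist 0.203 q [ 0.36  0.27  1.59 -0.    1.29  2.07] t 9.7
```

View pics/c3.png

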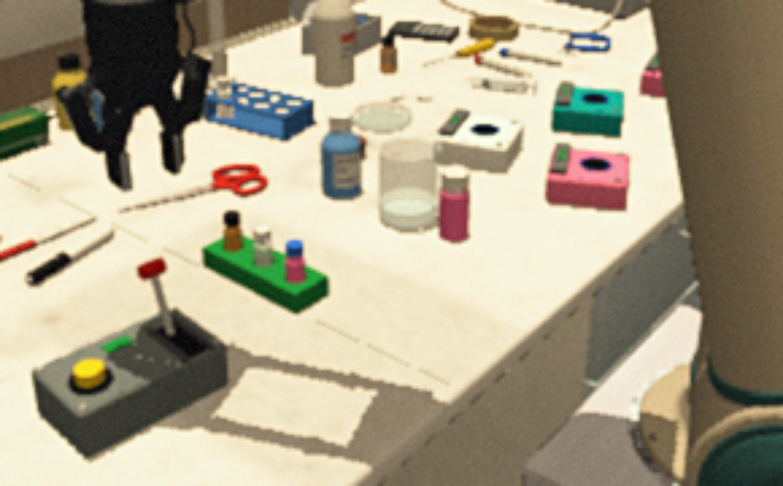

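Emit:
carry_out(delta_pos=[[0.1, 0.13, 0.05], [0.2, 0.26, 0.1], [0.29, 0.395, 0.13], [0.29, 0.395, 0.13], [0.29, 0.395, 0.13], [0.29, 0.395, 0.13], [0.29, 0.395, 0.13], [0.29, 0.395, 0.13], [0.29, 0.395, 0.13]], turn=[[0, 0, -0.2], [0, 0, -0.2], [0, 0, -0.2], [0, 0, -0.2], [0, 0, -0.2], [0, 0, -0.2], [0, 0, -0.2], [0, 0, -0.2], [0, 0, -0.2]], claw=[0, 0, 0, 0, 0, 0, 0, 0, 0])

```text
clock: 10.6
position: [0.5848, 0.0878, 0.152]
ee_rot: [-0.0, 1.0, -0.018, 0.0]
contact_force: [-0.4, 0.8, -0.1]
width: 0.043
gripper_force: 0.0
```

```bash
python3 -c "
from h import *
go([.5847,.0863,.09],-2.3);go([.5847,.0863,.031],-2.3);s=manip.get_state(); print(s['position'],s['width'])"
```

```text
d [-0.     0.004  0.155] turn [-0.    -0.     0.008] yaw0 -2.1 dist 0.062 q [0.03 0.35 1.59 0.   1.19 1.64] t 10.6
d [-0.     0.004  0.303] turn [-0.    -0.     0.008] yaw0 -2.1 dist 0.121 q [0.03 0.35 1.59 0.   1.19 1.64] t 10.6
[0.58479395 0.08784848 0.15200072] 0.04301899686074955
```

Emit:
carry_out(delta_pos=[[0, 0.004, 0.1], [0, 0.004, 0.2], [0, 0.004, 0.26], [0, 0.004, 0.3], [0, 0.004, 0.302], [0, 0.004, 0.302], [0, 0.004, 0.302], [0, 0.004, 0.302], [0, 0.004, 0.302], [0, 0.004, 0.302], [0, 0.004, 0.302], [0, 0.004, 0.302]], turn=[[0, 0, 0], [0, 0, 0], [0, 0, 0], [0, 0, 0], [0, 0, 0], [0, 0, 0], [0, 0, 0], [0, 0, 0], [0, 0, 0], [0, 0, 0], [0, 0, 0], [0, 0, 0]], claw=[0, 0, 0, 0, 0, 0, 1, 1, 1, 1, 1, 1], force=25)

```text
clock: 11.8
position: [0.5863, 0.0851, 0.0323]
ee_rot: [-0.0, 1.0, -0.019, 0.001]
contact_force: [0.2, 1.8, 6.4]
width: 0.0201
gripper_force: 25.8
```

```bash
python3 -c "
from h import *
s=manip.get_state(); print(s['position'],s['width'],s['contact_force'],s['gripper_force'])
go([.5847,.0863,.18],-2.3)"
```

```text
[0.58633892 0.08510016 0.03233945] 0.020136066904526476 [0.23612243 1.80930469 6.37036897] 25.804696083068848
d [-0.003 -0.003 -0.369] turn [-0.001 -0.005  0.004] yaw0 -2.2 dist 0.148 q [0.03 0.47 1.74 0.   0.93 1.64] t 11.8
```

Emit:
carry_out(delta_pos=[[0, 0, -0.03], [0, 0, -0.07], [0, 0, -0.14], [0, 0, -0.22], [0, 0, -0.3], [0, 0, -0.37], [0, 0, -0.37], [0, 0, -0.37], [0, 0, -0.37]], turn=[[0, 0, 0], [0, 0, 0], [0, 0, 0], [0, 0, 0], [0, 0, 0], [0, 0, 0], [0, 0, 0], [0, 0, 0], [0, 0, 0]], claw=[1, 1, 1, 1, 1, 1, 1, 1, 1])

```text
clock: 12.7
position: [0.5841, 0.0847, 0.1778]
ee_rot: [0.0, 1.0, -0.019, -0.001]
contact_force: [0.5, -0.1, 0.2]
width: 0.0202
gripper_force: 25.3
```

```bash
python3 -c "
from h import *
s=manip.get_state(); print(s['position'],s['width'],s['contact_force'],s['gripper_force'])
d=snap('scene','s3.png')
b=cv2.imread('pics/s3.png')[120:340,110:400]
cv2.imwrite('pics/c4.png',cv2.resize(b,None,fx=2.7,fy=2.7))
for n in ['scene','top']:
    if n=='top': manip.get_image('top')
    print([(np.round(r['point'],4),round(r['score'],2)) for r in manip.place_of(n,'amber_vial_mid')])
go([.5262,-.3345,.18],-2.3)"
```

```text
[0.58414838 0.08472775 0.17781146] 0.020229782691392428 [ 0.54621895 -0.14548888  0.16474309] 25.27505725622177
[(array([0.4955, 0.2617, 0.1102]), 0.67), (array([0.5842, 0.0852, 0.1801]), 0.43)]
[]
d [-0.106  1.053 -0.005] turn [0.001 0.005 0.004] yaw0 -2.2 dist 0.423 q [ 0.03  0.33  1.56 -0.    1.25  1.64] t 12.9
```

View pics/c4.png

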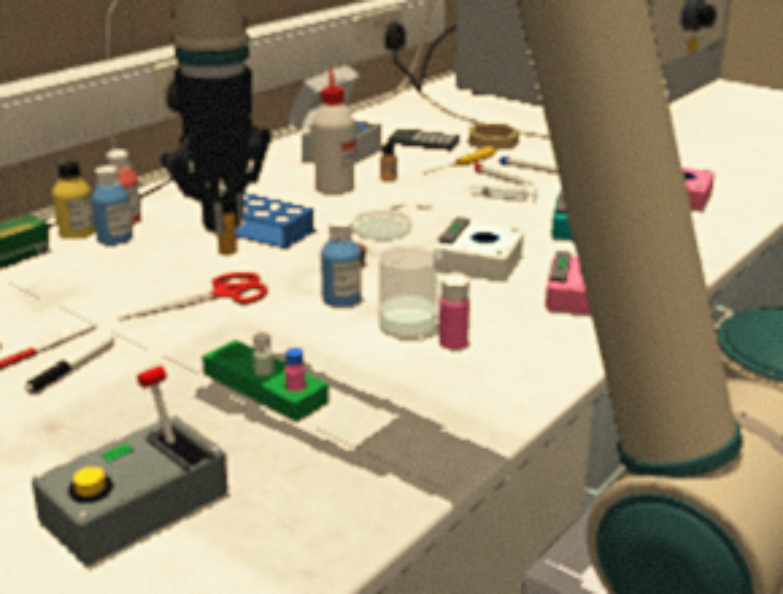

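Emit:
carry_out(delta_pos=[[-0.01, 0.04, 0], [-0.02, 0.12, 0], [-0.03, 0.22, 0], [-0.04, 0.32, 0], [-0.05, 0.42, 0], [-0.06, 0.52, 0], [-0.07, 0.62, 0], [-0.08, 0.72, 0], [-0.09, 0.82, 0], [-0.1, 0.91, 0], [-0.1, 0.97, 0], [-0.1, 1.0, 0]], turn=[[0, 0, 0], [0, 0, 0], [0, 0, 0], [0, 0, 0], [0, 0, 0], [0, 0, 0], [0, 0, 0], [0, 0, 0], [0, 0, 0], [0, 0, 0], [0, 0, 0], [0, 0, 0]], claw=[1, 1, 1, 1, 1, 1, 1, 1, 1, 1, 1, 1])

```text
clock: 14.1
position: [0.5287, -0.3164, 0.1784]
ee_rot: [0.0, 1.0, -0.02, -0.0]
contact_force: [0.7, -0.5, -0.8]
width: 0.0198
gripper_force: 25.3
```

Emit:
carry_out(delta_pos=[[0, 0.05, 0], [0, 0.05, 0.05], [0, 0.05, 0.1], [0, 0.05, 0.1], [0, 0.05, 0.1], [0, 0.05, 0.1]], turn=[[0, 0, 0], [0, 0, 0], [0, 0, 0], [0, 0, 0], [0, 0, 0], [0, 0, 0]], claw=[1, 1, 1, 1, 1, 1])

```text
clock: 14.7
position: [0.5301, -0.3336, 0.1401]
ee_rot: [0.001, 1.0, -0.019, 0.001]
contact_force: [-0.2, 0.1, 0.4]
width: 0.0198
gripper_force: 25.3
```

```bash
python3 -c "
from h import *
s=manip.get_state(); print(s['position'],s['width'],s['contact_force'],s['gripper_force'])
d=snap('scene','s4.png'); c=cloud(d); hsv=cv2.cvtColor(d['image'],cv2.COLOR_RGB2HSV)
u,v=map(int,w2p(d,np.array(s['position'])-[0,0,.01])); print(u,v)
m=inbox(c,.47,.58,-.39,-.28,.09,.16)&(hsv[...,0]<22)&(hsv[...,1]>110)
p=c[m]; print(len(p),p.mean(0),p.min(0),p.max(0)); o=np.argwhere(m); print(o.min(0),o.max(0))
b=d['image'][v-70:v+70,u-90:u+90,::-1]
cv2.imwrite('pics/c5.png',cv2.resize(b,None,fx=4,fy=4))
go([.5262,-.3345,.078],-2.3)"
```

```text
[ 0.53005493 -0.3335907   0.14008057] 0.01977968624420091 [-0.23744347  0.11423526  0.36718161] 25.267878770828247
289 185
52 [ 0.52179165 -0.32822645  0.13582291] [ 0.5166626  -0.34437696  0.11386548] [ 0.53604004 -0.3066997   0.15823838]
[178 284] [190 293]
d [-0.01   0.002  0.156] turn [ 0.003 -0.004  0.005] yaw0 -2.1 dist 0.062 q [-0.67  0.41  1.53 -0.    1.2   0.94] t 14.75
```

View pics/c5.png

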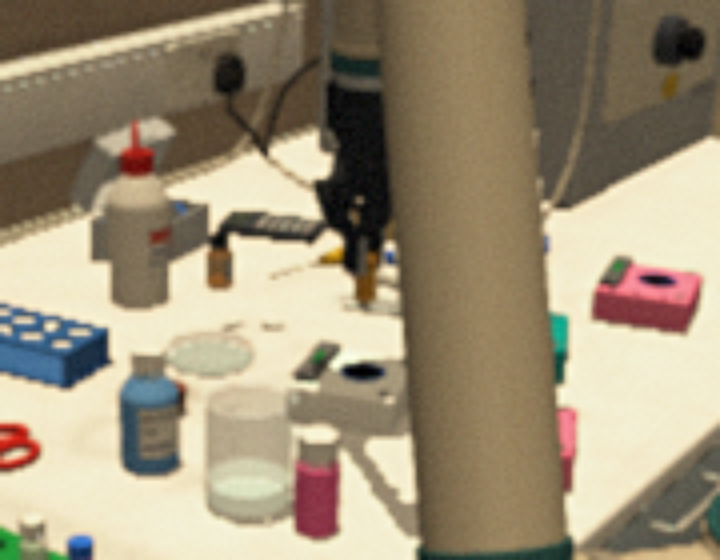

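Vial upright in the fingers at px (290,184) of the scene picture, over the window, with glassware unmoved. Descending to base ≈1 cm above it.

Emit:
carry_out(delta_pos=[[-0.005, 0.002, 0.04], [-0.01, 0.002, 0.08], [-0.01, 0.002, 0.11], [-0.01, 0.002, 0.13], [-0.01, 0.002, 0.142], [-0.01, 0.002, 0.15], [-0.01, 0.002, 0.155], [-0.01, 0.002, 0.155], [-0.01, 0.002, 0.155], [-0.01, 0.002, 0.155]], turn=[[0, 0, 0], [0, 0, 0], [0, 0, 0], [0, 0, 0], [0, 0, 0], [0, 0, 0], [0, 0, 0], [0, 0, 0], [0, 0, 0], [0, 0, 0]], claw=[1, 1, 1, 1, 1, 1, 1, 1, 1, 1])

```text
clock: 15.75
position: [0.5255, -0.3341, 0.0773]
ee_rot: [0.0, 1.0, -0.019, 0.0]
contact_force: [0.5, 0.0, -0.7]
width: 0.0201
gripper_force: 25.3
```

```bash
python3 -c "
from h import *
d=snap('scene','s5.png'); c=cloud(d); hsv=cv2.cvtColor(d['image'],cv2.COLOR_RGB2HSV); s=manip.get_state(); print(s['position'],s['width'],s['contact_force'])
m=inbox(c,.47,.58,-.39,-.28,.044,.1)&(hsv[...,0]<22)&(hsv[...,1]>110)
p=c[m]; print(len(p),p.mean(0),p.min(0),p.max(0))
for q in ['amber_vial_mid','reader_window','beaker_mid','blue_bottle_mid','pink_bottle_mid','lever_knob']: print(q,[(np.round(r['point'],4),round(r['score'],2)) for r in manip.place_of('scene',q)])
u,v=map(int,w2p(d,s['position']))
cv2.imwrite('pics/c6.png',cv2.resize(d['image'][v-45:v+45,u-60:u+60,::-1],None,fx=6,fy=6,interpolation=cv2.INTER_CUBIC))"
```

```text
[ 0.52546936 -0.33415183  0.0772495 ] 0.02002914966633387 [-0.71913315 -1.21906521  0.01570781]
44 [ 0.51736235 -0.3287767   0.07200082] [ 0.51064202 -0.34380009  0.05006871] [ 0.52650928 -0.31983129  0.09959193]
amber_vial_mid [(array([ 0.5254, -0.3334,  0.0795]), 0.63)]
reader_window [(array([ 0.4152, -0.7432,  0.0424]), 0.85), (array([ 0.524 , -0.3334,  0.0415]), 0.56), (array([ 0.3552, -0.3331,  0.0419]), 0.52), (array([ 0.4638, -0.5353,  0.0358]), 0.46)]
beaker_mid [(array([ 0.5039, -0.131 ,  0.0453]), 0.74)]
blue_bottle_mid [(array([ 0.6062, -0.1262,  0.0562]), 0.7)]
pink_bottle_mid [(array([ 0.4303, -0.1269,  0.0413]), 0.82), (array([ 0.6064, -0.1244,  0.0551]), 0.43)]
lever_knob [(array([0.4989, 0.2621, 0.1103]), 0.46)]
```

View pics/c6.png

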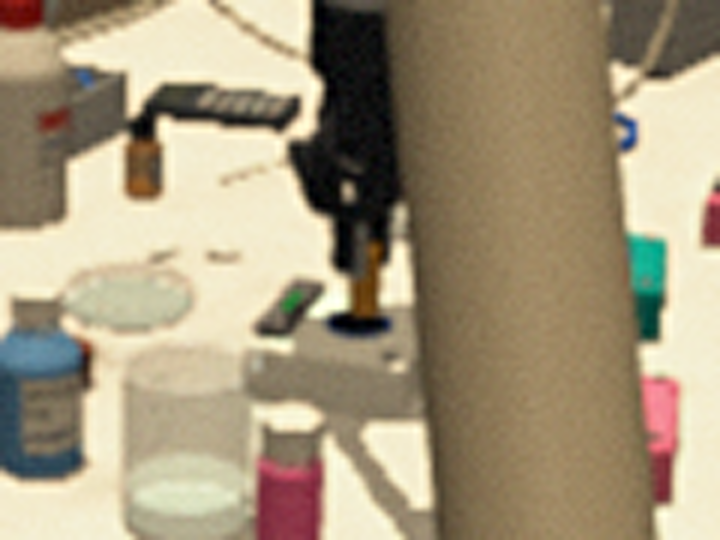

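The vial (crop px 366,280) hangs upright over the window (360,323). Its base is at z≈0.050–0.051, window error is about 1–2 mm, the lever is up and the glassware is in place.

```bash
python3 -c "
from h import *
print(manip.sign_off())"
```

```text
the job is handed in; nothing more can be done
None
```

I handed the job in at about 16 s of the 64 s. The relay was tripped and its lever set back up, and the amber vial is held upright about 1 cm above the white reader's window, within about 2 mm of its centre. The glassware is where it was; I got no verdict back from the judge.

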